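# Offer up a hinge leaf and hold its bore in line for the pin

### The arm

A 6-joint arm with a two-finger parallel gripper is mounted at the origin on a cart in front of the work surface, level with it; the furniture and walls round the work are solid. World frame = base frame: x ahead of the robot, y to its left, z up, the work surface at z = 0. Lengths are in m, angles in degrees, forces in N, time in s.
With the tool pointing down it reaches from about 0.25 to 0.725 m from the base axis. Payload 9.7 kg.
Tool frame: the origin (TCP) lies on the centre line of the jaws, within the pads' length; the fingertips stand 22 mm ahead of it and the grasp point (between the pads) lies 3 mm ahead of it; z points along the fingers, y is the direction in which the jaws open and shut (so a half turn about z gives the same grasp; the last joint's range is limited). The gripper opens to 85 mm and grips with 20 to 120 N. Pads are 22 mm wide; open, the fingers measure 114 mm over their backs; the gripper's body (76 mm by 85 mm) begins 54 mm behind the grasp point. The pads swing forward as they close: fully open they stand 13 mm farther back than shut.
Start: joints at [-65.776, 4.979, 10.078, 95.1, 0, 90], TCP at [0.226, -0.502, 0.253] pointing down, gripper open.
Joint ranges: [-179.16, 179.16], [-48.56, 103.87], [-65.8, 70.77], [-126.05, 130.52], [-82.76, 87.17], [-180, 180]. Speed limits (degrees/s): [127.2, 127.2, 147.25, 180, 180, 180].

### API

Orientations are given as [roll, pitch, yaw] about the fixed x, y, z axes, in that order (R = Rz(yaw) Ry(pitch) Rx(roll)).
In Python, from workcell import get_obs, camera, camera_params, job_done gives the robot as it stands.
- The arm moves only by the tool servo_tool, never from a script. Its argument "steps" is a list of rows, each an object of numbers: "x", "y", "z": the shift along the world's x, y, z in mm; "yaw": the turn about the world's z in degrees. A call has 1 to 12 rows; each row is the pose to reach, as a shift and turn from the pose measured when the call began; what a row does not reach only later rows make up. A row lasts 1/8 s, in which the tool goes at most 62.5 mm and 10.7 degrees, less where a joint would pass 70% of its speed; a pose out of reach is approached as far as the arm can. A call with a gripper value outside its range is refused whole. "grip" is the finger opening in mm, from 0 to 85.4, set as the call begins (left out, the last holds). The fingers move at their own pace and stop on an object; "grip_force" is the grip in N (left out, the last holds). Time passes only in rows, so rows that repeat a pose let the fingers close. It gives the time, the measured TCP pose, the force and the opening at its end, in the units of the state.
- get_obs(): the state, without advancing time (a new reading comes with each control period).
- camera(name): name is "scene" or "top" or "wrist"; returns (picture, depth): 384x512x3 uint8, red, green, blue; 384x512 float32, m along the optical axis (not along the pixel's ray), 0 where there is no reading.
- camera_params(name): a dict with "intrinsics" (3x3 intrinsics, pixels), "rvec" (rotation vector, rad) and "tvec" (3), from world to camera coordinates, as OpenCV has them; the wrist camera has in their place "hand_eye" (4x4, takes a point from camera to tool coordinates, whose origin is the TCP and whose axes are the flange's). Camera axes: x right, y down, z forward; pixel columns grow to the right and rows downward; lengths in m; the calibration is good to about 2 mm. A picture is of the moment at which its call begins: read the wrist's pose just before it. camera_params takes no time and is no camera call.
- job_done(): hands the job in, once; it reports no verdict.
The state is a dict: "time": time; "q": joint angles; "qd": joint speeds; "joint_efforts": joint torques, N m; "ee_pos": TCP position; "tcp_rot": TCP orientation; "wrist_force": force on the tool from outside, world axes, zero at the start; "torque": the same for the moment, N m; "opening": finger opening in m.
Only numpy, scipy, OpenCV 4.12 (cv2) and the standard library are available. Lean on these libraries where they do the work, as an engineer would, in place of code of your own. Each camera call takes 0.05 s, during which the arm holds its last target.

### The job

The fold-out leaf of the small grey bench stand has come off its hinge, and the hinge pin is drawn back into one of the stand's knuckles. Pick up the loose leaf that fits, the one with a single middle knuckle, by its black grip bar, bring its knuckle gently in between the two knuckles on the stand's front edge with the plate sticking out level away from the stand, and line the holes up well enough for the pin to be pushed through. Finish while still holding the leaf there, still and level and without pressing on the stand; leave the two-knuckle leaf, the dish on the stand, the small bottle and the forceps alone.

Things in the scene. Friction and masses are not known exactly. Their poses are not given: they have to be found in the camera images.
- leaf_single: Loose leaf to be fitted: flat aluminium plate 60 (x) x 90 (y) x 6 mm, about 150 g, black grip bar on top, ONE hinge knuckle in the middle of a long edge (tube along y, 25 mm long, 18 mm outside, 10 mm bore). Origin: centre of the plate's underside; z up, y along hinge line, x from bar to knuckle edge. Starts flat on the worktop left or right of the stand, turned up to 0.6 rad.
- leaf_single_grip (a point): Centre of the black grip bar of the leaf to be fitted, axes as the leaf's. Bar 12 mm thick (x), 50 mm long (y), 34 mm high, standing on the plate: this point is 17 mm below the bar's top, 17 mm above the plate's upper face, 23 mm above its underside and 7 mm ahead (x) of its middle. The leaf balances near this point. From 10 mm ahead of it a 3 mm strip with screws lies on the plate.
- leaf_single_bore (a point): Centre of the bore of the single knuckle, half-way along it: 41 mm ahead (x) of the grip bar's centre and 13.5 mm below it. Axes as the leaf's; the bore runs along y.
- stand: Grey box on feet, fixed to the worktop, 90 (x) x 120 (y) mm, top at 100 mm, yaw up to 0.25 rad. Origin: centre of its underside; x from its front (nearest the robot) to its back, z up. On its front top edge two knuckles (18 mm outside, 10 mm bore, 16 mm long), 29 mm apart. The 6 mm pin with tapered nose waits fixed in the +y knuckle, sticking out to that side, not into the gap.
- stand_bore (a point): Point on the stand's hinge line half-way between its knuckles, where the leaf's bore centre must come: 14 mm in front of the front face, 103.5 mm above the worktop; axes as the stand's. The gap is open from above, below and the front, with 2 mm to spare each side of the leaf's knuckle. Fitted, the leaf's axes point along the stand's: plate on the robot's side, its underside 94 mm above the worktop.
- leaf_double: The other loose leaf, to be left alone: same plate and bar, but TWO knuckles, 16 mm long, 29 mm apart. Origin: centre of the plate's underside; axes as the first leaf's. The two leaves may lie either way round.
- petri_dish: Shallow round dish, 60 mm across, 14 mm high, standing on top of the stand; origin at the centre of its underside. To be left alone.
- small_bottle: Small capped bottle, 38 mm across, 82 mm high, standing on the worktop beside the stand, to the right; origin at the centre of its underside. To be left alone.
- forceps: Metal forceps, 130 x 20 x 10 mm, lying on the worktop near the robot; origin at the centre of its underside. To be left alone.
There are look-alikes about, which are no part of the job. Leave any brown look-alike of the leaf_single alone.

How it is judged (in metres and radians):
On the way:
1. the single-knuckle leaf is lifted clear of the worktop in the fingers (height (world z) of leaf_single above 0.03 m and contact force between the fingers and leaf_single above 1 N), for 0.2 s.
At the end, for the whole second after the job is handed in: The leaf's bore centre is within 4 mm of the middle of the stand's hinge line, hinge lines agree within 0.09 rad, the plate is level within 0.13 rad and in front of the stand; the leaf is still, gripped with over 1 N, and presses on the stand with less than 8 N (distance between leaf_single_bore and stand_bore below 0.004 m and angle between the y axis of leaf_single and the y axis of stand, either way round below 0.09 rad and angle between leaf_single's own z axis and vertical below 0.13 rad and x of leaf_single_grip in the frame of stand below -0.085 m and contact force between the fingers and leaf_single above 1 N and contact force between leaf_single and stand below 8 N and linear speed of leaf_single below 0.02 m/s); the arm keeps its last pose, push and grip.
It fails at once if the two-knuckle leaf is moved by more than 20 mm (distance of leaf_double from where it was at the start of the episode above 0.02 m).
It fails at once if the dish on the stand is moved by more than 20 mm (distance of petri_dish from where it was at the start of the episode above 0.02 m).
It fails at once if the small bottle is moved by more than 20 mm (distance of small_bottle from where it was at the start of the episode above 0.02 m).
It fails at once if the forceps is moved by more than 20 mm (distance of forceps from where it was at the start of the episode above 0.02 m).
It fails at once if the leaf is knocked or pressed against the stand with more than 25 N (contact force between leaf_single and stand above 25 N).
It also fails if it takes over 42 s, if anything falls off the work surface, if the arm or the gripper's body presses on something with over 40 N, if the wrist force passes 120 N, or if a joint passes its speed limit or range.

## Working session

There is one attempt and no reset: what is moved stays moved. The work goes in short steps, Python scripts to look and compute and a tool call to move; the robot and the scene stay as the last step left them, time stands still between calls to the robot, and variables do not carry over. Pictures are saved under pics/ and viewed, and the job is handed in when it is done.

Besides the shell and the picture viewer there is one more tool, called after ">>>" by a JSON object that holds its "op" and its "data". servo_tool: Moves the arm, as the interface text tells. Its arguments: {"type":"object","properties":{"steps":{"type":"array"},"grip":{"type":"number"},"grip_force":{"type":"number"}},"required":["steps"]}

```bash
mkdir -p pics; ls; cat > h.py <<'E'
import numpy as np, cv2
from workcell import get_obs, camera, camera_params, job_done
from scipy.spatial.transform import Rotation as R
def snap(n,f):
    o=get_obs(); im,d=camera(n); cv2.imwrite(f'pics/{f}.png',im[...,::-1]); np.savez(f'pics/{f}.npz',im=im,d=d,pos=o['ee_pos'],rot=o['tcp_rot']); return im,d,o
def cam(n,pos=None,rot=None):
    p=camera_params(n); K=np.array(p['intrinsics'])
    if n=='wrist':
        T=np.eye(4); T[:3,:3]=R.from_euler('xyz',rot,degrees=True).as_matrix(); T[:3,3]=pos
        W=T@np.array(p['hand_eye']); return K,W[:3,:3],W[:3,3]
    Rc=cv2.Rodrigues(np.array(p['rvec'],float))[0]; t=np.array(p['tvec'],float).ravel(); return K,Rc.T,-Rc.T@t
def ray(c,uv,z):
    K,Rw,o=c; d=Rw@np.linalg.inv(K)@np.array([uv[0],uv[1],1.]); return o+d*(z-o[2])/d[2]
def cloud(c,d):
    K,Rw,o=c; v,u=np.mgrid[:d.shape[0],:d.shape[1]]
    P=np.stack([(u-K[0,2])/K[0,0]*d,(v-K[1,2])/K[1,1]*d,d],-1); return P@Rw.T+o
E
python3 - <<'E'
from h import *
print(get_obs())
for n in ['scene','top','wrist']: snap(n,n+'0'); print(n,camera_params(n))
E
```

```text
pics
{'time': 0.0, 'q': array([-6.57754416e+01,  5.00778542e+00,  1.00334312e+01,  9.50999027e+01,
       -1.47923059e-03,  8.99980121e+01]), 'qd': array([ 0.04511647, -0.00315897,  0.00492301, -0.0570418 ,  0.02046506,
       -0.0483287 ]), 'joint_efforts': array([-3.56983865e-04, -5.20391607e+01,  4.64799535e+01,  1.63403997e-02,
       -5.25690621e-05,  3.01977127e-05]), 'ee_pos': array([ 0.22557877, -0.50137721,  0.2526057 ]), 'tcp_rot': array([-1.79925743e+02,  1.47665298e-03,  2.42265482e+01]), 'wrist_force': array([ 0.19338628,  0.22376134, -0.1805969 ]), 'torque': array([ 0.04115365,  0.01922039, -0.01150742]), 'opening': 0.08549273506180018}
scene {'intrinsics': array([[374.55003383,   0.        , 257.09769258],
       [  0.        , 374.55003383, 191.80429915],
       [  0.        ,   0.        ,   1.        ]]), 'rvec': array([ 1.9157186 , -0.72833401,  0.45247835]), 'tvec': array([-0.23264732,  0.27005141,  0.92277409])}
top {'intrinsics': array([[346.70997309,   0.        , 254.48138576],
       [  0.        , 346.70997309, 195.36913454],
       [  0.        ,   0.        ,   1.        ]]), 'rvec': array([ 2.15511265, -2.21138912,  0.07141721]), 'tvec': array([0.21067823, 0.50039016, 1.33741311])}
wrist {'intrinsics': array([[346.21630072,   0.        , 256.63646952],
       [  0.        , 346.21630072, 198.98052686],
       [  0.        ,   0.        ,   1.        ]]), 'hand_eye': array([[-3.65983267e-04, -9.62000977e-01, -2.73045759e-01,
         6.75727743e-02],
       [ 9.99999792e-01, -4.97313132e-04,  4.11771743e-04,
         1.29387089e-03],
       [-5.31914061e-04, -2.73045552e-01,  9.62000958e-01,
        -1.20281024e-01],
       [ 0.00000000e+00,  0.00000000e+00,  0.00000000e+00,
         1.00000000e+00]])}
```

View pics/scene0.png

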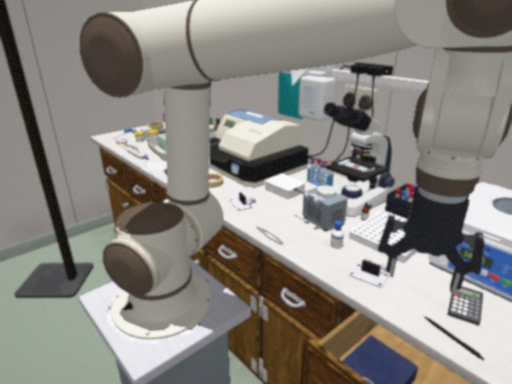

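View pics/top0.png

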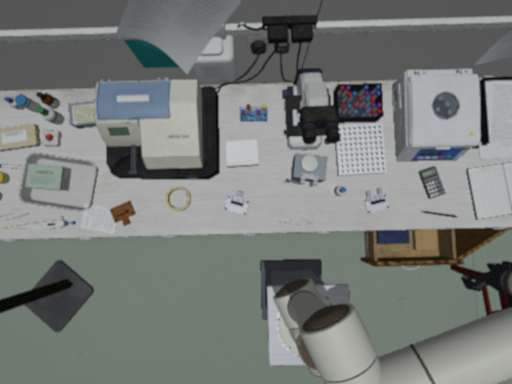

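```bash
python3 - <<'E'
from h import *
im=np.load('pics/top0.npz')['im'][130:300,130:400]
cv2.imwrite('pics/topz.png',cv2.resize(im[...,::-1],None,fx=2.9,fy=2.9,interpolation=cv2.INTER_CUBIC))
E
```

```text
(no output)
```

View pics/topz.png

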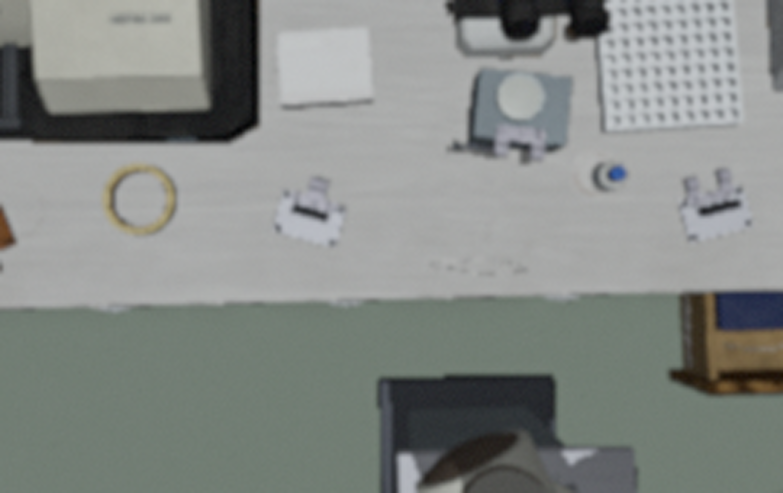

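Top view: the single-knuckle leaf is on the left, with its bar near (237,203). The two-knuckle leaf is on the right at (377,200), the stand at (309,168), the bottle at (341,190) and the forceps at about (295,221).

```bash
python3 - <<'E'
from h import *
c=cam('top'); P=cloud(c,np.load('pics/top0.npz')['d'])
s=lambda u,v:(130+u/2.9,130+v/2.9)
for n,uv,z in [('bar',s(311,211),.04),('knuckle',s(319,184),.015),('dish',s(521,97),.114),('knL',s(503,142),.11),('knR',s(540,142),.11),('bottle',s(615,174),.08),('dbl',s(718,208),.04),('fcL',s(432,264),.01),('fcR',s(526,270),.01)]:
    print(n,np.round(uv),ray(c,uv,z).round(3),P[int(uv[1]),int(uv[0])].round(3))
E
```

```text
bar [237. 203.] [0.477 0.265 0.04 ] [0.48  0.265 0.044]
knuckle [240. 193.] [0.515 0.254 0.015] [0.517 0.254 0.013]
dish [310. 163.] [ 0.611 -0.007  0.114] [ 0.612 -0.005  0.114]
knL [303. 179.] [0.555 0.017 0.11 ] [0.559 0.017 0.101]
knR [316. 179.] [ 0.553 -0.03   0.11 ] [ 0.558 -0.03   0.103]
bottle [342. 190.] [ 0.513 -0.13   0.08 ] [ 0.513 -0.129  0.08 ]
dbl [378. 202.] [ 0.467 -0.274  0.04 ] [ 0.47  -0.272  0.04 ]
fcL [279. 221.] [0.403 0.105 0.01 ] [0.403 0.108 0.009]
fcR [311. 223.] [ 0.392 -0.022  0.01 ] [ 0.392 -0.022 -0.   ]
```

>>> {"op": "servo_tool", "data": {"steps": [{"x": 20,"y": 55,"z": 0,"yaw": 8},{"x": 45,"y": 110,"z": 0,"yaw": 16},{"x": 70,"y": 165,"z": 0,"yaw": 24},{"x": 100,"y": 220,"z": 0,"yaw": 32},{"x": 130,"y": 270,"z": 0,"yaw": 40},{"x": 160,"y": 325,"z": 0,"yaw": 48},{"x": 190,"y": 380,"z": 0,"yaw": 56},{"x": 220,"y": 430,"z": 0,"yaw": 62},{"x": 250,"y": 480,"z": 0,"yaw": 66},{"x": 264,"y": 500,"z": 0,"yaw": 66},{"x": 264,"y": 500,"z": 0,"yaw": 66},{"x": 264,"y": 500,"z": 0,"yaw": 66}]}}

```text
time: 1.65
ee_pos: [0.4892, -0.0019, 0.2526]
tcp_rot: [-179.9, 0.0, 90.2]
wrist_force: [0.1, -0.6, -0.7]
opening: 0.0858
```

```bash
python3 - <<'E'
from h import *
im,d,o=snap('wrist','w1'); print(o['time'],o['ee_pos'],o['tcp_rot'],o['q'].round(1),o['qd'].round(1))
cv2.imwrite('pics/w1z.png',cv2.resize(im[...,::-1],None,fx=1.5,fy=1.5,interpolation=cv2.INTER_CUBIC))
E
```

```text
1.65 [ 0.48922595 -0.00185213  0.25263281] [-1.79909780e+02  1.00264605e-02  9.02196956e+01] [-0.2 -3.3  1.7 95.  -0.  89.6] [-1.  -0.6 -0.2  0.1  0.   0.1]
```

View pics/w1z.png

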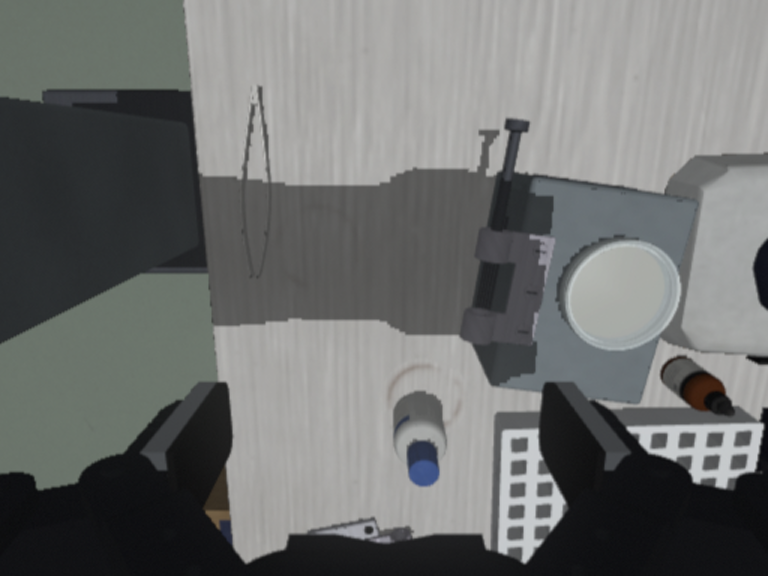

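Wrist view (1.5x): the stand's knuckles are at about (497,245) and (485,326), with the gap between them at (490,285). The pin points up (+y), and the dish is at (622,294).

```bash
python3 - <<'E'
from h import *
f=np.load('pics/w1.npz'); im,d=f['im'],f['d']
c=cam('wrist',f['pos'],f['rot']); P=cloud(c,d)
cr=im[90:270,290:480].astype(float); cr=np.clip(255*(cr/255)**.6,0,255).astype(np.uint8)
cv2.imwrite('pics/w1c.png',cv2.resize(cr[...,::-1],None,fx=3.3,fy=3.3,interpolation=cv2.INTER_CUBIC))
zz=P[90:270,290:480,2]; 
col=cv2.applyColorMap(np.clip((zz-.08)/.04*255,0,255).astype(np.uint8),cv2.COLORMAP_JET)
cv2.imwrite('pics/w1h.png',cv2.resize(col,None,fx=3.3,fy=3.3,interpolation=cv2.INTER_NEAREST))
h=zz[(zz>.05)&(zz<.13)]; print(np.histogram(h,bins=np.arange(.08,.125,.003)))
E
```

```text
(array([  83,   82,  105,   87,  100,  379, 8386, 1925,  745,  385, 1173,
       3905,    3,    0]), array([0.08 , 0.083, 0.086, 0.089, 0.092, 0.095, 0.098, 0.101, 0.104,
       0.107, 0.11 , 0.113, 0.116, 0.119, 0.122]))
```

View pics/w1c.png

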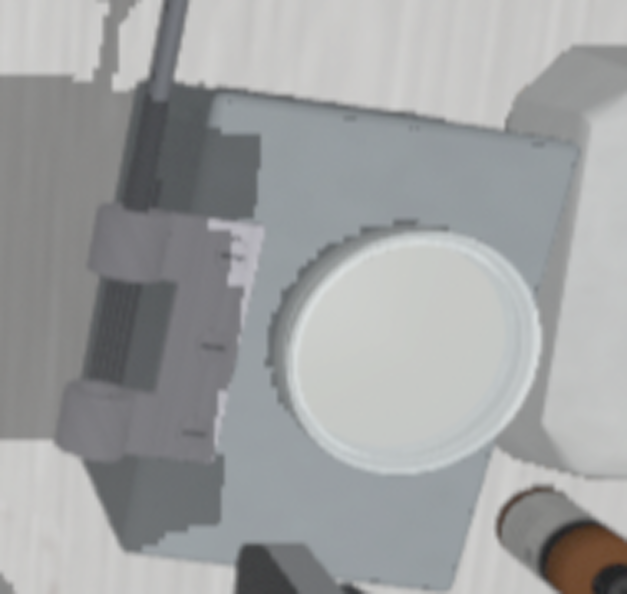

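View pics/w1h.png

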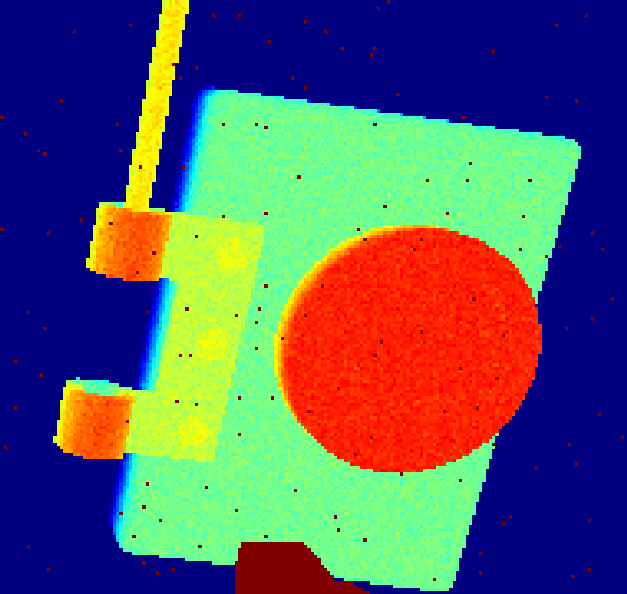

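```bash
cat > stand.py <<'E'
from h import *
from scipy.optimize import least_squares
f=np.load('pics/w1.npz'); d=f['d']
P=cloud(cam('wrist',f['pos'],f['rot']),d); sub=P[90:270,290:480].reshape(-1,3)
m=(sub[:,2]>.0965)&(sub[:,2]<.1035)&(sub[:,0]>.5)&(sub[:,0]<.7)
Q=np.vstack([sub[m][:,:2]]); 
# full top incl dish shadow: hull
r=cv2.minAreaRect((Q*1000).astype(np.float32)); print(r)
kn=sub[(sub[:,2]>.1055)&(sub[:,2]<.1145)&(sub[:,0]<.575)]
yaw=r[2] if r[2]<45 else r[2]-90
# edge fits: back edge and +y edge
for y in [yaw]:
    M=R.from_euler('z',y,degrees=True).as_matrix()
    S=sub@M
    T=S[m]
    for lo,hi,ax in [(0,0,0)]:
        pass
    bins=np.arange(T[:,1].min()+.01,T[:,1].max()-.035,.003)
    # back edge x vs y (upper part)
    E=[( (b+.0015), np.percentile(T[(T[:,1]>=b)&(T[:,1]<b+.003),0],99.5)) for b in bins if ((T[:,1]>=b)&(T[:,1]<b+.003)).sum()>10]
    E=np.array(E); p=np.polyfit(E[:,0],E[:,1],1); print('back edge slope deg',np.degrees(-p[0]), 'res',np.std(E[:,1]-np.polyval(p,E[:,0])))
    bx=np.arange(T[:,0].min()+.02,T[:,0].max()-.01,.003)
    E=np.array([(b+.0015,np.percentile(T[(T[:,0]>=b)&(T[:,0]<b+.003),1],99.5)) for b in bx]); q=np.polyfit(E[:,0],E[:,1],1); print('+y edge slope deg',np.degrees(q[0]),'res',np.std(E[:,1]-np.polyval(q,E[:,0])))
print('yaw',yaw,'z top',np.median(sub[m][:,2]))
K=kn@M; 
h,e=np.histogram(K[:,1],bins=np.arange(K[:,1].min()-.001,K[:,1].max()+.002,.001)); print(list(zip(e.round(4),h)))
np.savez('pics/kn.npz',K=K,yaw=yaw)
E
python3 stand.py
```

```text
((589.9276123046875, -1.4537429809570312), (136.03256225585938, 112.7425765991211), 81.72935485839844)
back edge slope deg 11.405095308789253 res 0.027611430003840826
+y edge slope deg 1.0894948704035217 res 0.0002989571307174888
yaw -8.270645141601562 z top 0.09968690870840174
[(np.float64(0.0433), np.int64(0)), (np.float64(0.0443), np.int64(19)), (np.float64(0.0453), np.int64(22)), (np.float64(0.0463), np.int64(24)), (np.float64(0.0473), np.int64(25)), (np.float64(0.0483), np.int64(25)), (np.float64(0.0493), np.int64(23)), (np.float64(0.0503), np.int64(24)), (np.float64(0.0513), np.int64(26)), (np.float64(0.0523), np.int64(24)), (np.float64(0.0533), np.int64(23)), (np.float64(0.0543), np.int64(26)), (np.float64(0.0553), np.int64(26)), (np.float64(0.0563), np.int64(27)), (np.float64(0.0573), np.int64(21)), (np.float64(0.0583), np.int64(22)), (np.float64(0.0593), np.int64(38)), (np.float64(0.0603), np.int64(1)), (np.float64(0.0613), np.int64(0)), (np.float64(0.0623), np.int64(0)), (np.float64(0.0633), np.int64(0)), (np.float64(0.0643), np.int64(0)), (np.float64(0.0653), np.int64(0)),
[... 2361 characters left out ...]
 (np.float64(0.1333), np.int64(7)), (np.float64(0.1343), np.int64(6)), (np.float64(0.1353), np.int64(6)), (np.float64(0.1363), np.int64(5)), (np.float64(0.1373), np.int64(5)), (np.float64(0.1383), np.int64(4)), (np.float64(0.1393), np.int64(6)), (np.float64(0.1403), np.int64(5)), (np.float64(0.1413), np.int64(6)), (np.float64(0.1423), np.int64(8)), (np.float64(0.1433), np.int64(3)), (np.float64(0.1443), np.int64(4)), (np.float64(0.1453), np.int64(8)), (np.float64(0.1463), np.int64(6)), (np.float64(0.1473), np.int64(6)), (np.float64(0.1483), np.int64(7)), (np.float64(0.1493), np.int64(8)), (np.float64(0.1503), np.int64(5)), (np.float64(0.1513), np.int64(3)), (np.float64(0.1523), np.int64(0))]
```

```bash
cat > stand2.py <<'E'
from h import *
from scipy.optimize import least_squares
f=np.load('pics/w1.npz'); d=f['d']
P=cloud(cam('wrist',f['pos'],f['rot']),d); sub=P[90:270,290:480].reshape(-1,3)
m=(sub[:,2]>.1055)&(sub[:,2]<.1145)&(sub[:,0]<.575)
M0=R.from_euler('z',-8.3,degrees=True).as_matrix(); s=sub@M0
kn=sub[m&(s[:,1]<.105)]; pin=sub[(sub[:,2]>.1)&(sub[:,2]<.112)&(sub[:,0]<.575)&(s[:,1]>.107)]
def res(p,Q,r=None):
    x0,b,z0=p[:3]; r=p[3] if r is None else r
    dx=(Q[:,0]-x0-b*Q[:,1])*np.cos(np.arctan(b)); return np.hypot(dx,Q[:,2]-z0)-r
a=least_squares(res,[.55,.17,.1035],args=(kn,.009),loss='soft_l1',f_scale=.0005); print('knuckles',a.x,'yaw',-np.degrees(np.arctan(a.x[1])),np.std(a.fun))
if len(pin): 
  a2=least_squares(res,[.55,.17,.1035],args=(pin,.003),loss='soft_l1',f_scale=.0005); print('pin',a2.x,-np.degrees(np.arctan(a2.x[1])),a2.x[0],np.std(a2.fun))
yaw=-np.arctan(a.x[1]); M=R.from_euler('z',yaw).as_matrix()
s=kn@M; y=np.sort(s[:,1]); g=np.argmax(np.diff(y)); print('knuckle y',y[0],y[g],y[g+1],y[-1])
t=sub@M; 
mid=(y[g]+y[g+1])/2; mid2=(y[0]+y[-1])/2; print('mid',mid,mid2)
# hinge line point at stand-frame y=mid
yb=(mid+mid2)/2
xb=a.x[0]*np.cos(yaw); # line x0+b*y
# solve: point p=(x0+b*Y,Y), (p@M).y=yb
from scipy.optimize import brentq
Y=brentq(lambda Y:(np.array([a.x[0]+a.x[1]*Y,Y,0])@M)[1]-yb,-.3,.3)
B=np.array([a.x[0]+a.x[1]*Y,Y,a.x[2]]); print('bore',B)
# stand top check in stand frame about bore
q=(sub-B)@M; tm=(sub[:,2]>.097)&(sub[:,2]<.103)&(abs(q[:,1])<.075)&(q[:,0]<.12)&(q[:,0]>0.005)
for nm,ax in (('x',0),('y',1)):
  print(nm,np.percentile(q[tm][:,ax],[.2,99.8]))
b=(q[:,1]>.02)&(q[:,1]<.05)&tm; print('front/back upper',np.percentile(q[b][:,0],[.5,99.5]))
E
python3 stand2.py
```

```text
knuckles [0.54200353 0.13388187 0.10287189] yaw -7.625520810773094 0.0010232320144591186
pin [0.54923779 0.01823348 0.10329031] -1.0445855080138713 0.5492377906022788 0.006728987838498091
knuckle y 0.03815672445345818 0.05437436222731441 0.08306790056701716 0.09863187494981938
mid 0.06872113139716579 0.06839429970163878
bore [ 0.541557   -0.00333525  0.10287189]
x [0.00944795 0.10294152]
y [-0.0588273  0.0597187]
front/back upper [0.0101717 0.1025173]
```

```bash
cat >> stand2.py <<'E'
print('--- refine')
for it in range(3):
    q=(sub-B)@M
    k=(abs(q[:,1])<.032)&(abs(q[:,1])>.0125)&(q[:,0]<.007)&(q[:,0]>-.0085)&(sub[:,2]>.1045)&(sub[:,2]<.115)
    a=least_squares(res,[.55,-np.tan(yaw),.1035],args=(sub[k],.009),loss='soft_l1',f_scale=.0005)
    yaw=-np.arctan(a.x[1]); M=R.from_euler('z',yaw).as_matrix()
    s=sub[k]@M; y=np.sort(s[:,1]); g=np.argmax(np.diff(y)); ed=[y[2],y[g-2],y[g+3],y[-3]]; yb=np.mean(ed)
    Y=brentq(lambda Y:(np.array([a.x[0]+a.x[1]*Y,Y,0])@M)[1]-yb,-.3,.3)
    B=np.array([a.x[0]+a.x[1]*Y,Y,a.x[2]]); print(B,np.degrees(yaw),np.std(a.fun),k.sum(),np.array(ed)-yb)
q=(sub-B)@M
pn=(q[:,1]>.036)&(q[:,1]<.075)&(abs(q[:,0])<.008)&(sub[:,2]>.1035)&(sub[:,2]<.112)
print('pin line', np.polyfit(q[pn][:,1],q[pn][:,0],1), pn.sum(), 'pin axis at bore x', np.median(q[pn][:,0]))
tm=(sub[:,2]>.097)&(sub[:,2]<.103)&(abs(q[:,1])<.075)&(q[:,0]<.12)&(q[:,0]>0.012)
T=q[tm]
def edge(T,ax,bins,pc):
    E=[]
    for b in bins:
        w=T[(T[:,1-ax]>=b)&(T[:,1-ax]<b+.002),ax]
        if len(w)>5: E.append((b+.001,np.percentile(w,pc)))
    E=np.array(E); p=np.polyfit(E[:,0],E[:,1],1); return p, np.std(E[:,1]-np.polyval(p,E[:,0]))
print('back',edge(T,0,np.arange(-.02,.056,.002),99.5)); print('+y',edge(T,1,np.arange(.02,.098,.002),99.5))
print('front',edge(T,0,np.arange(.036,.056,.002),.5))
E
python3 stand2.py
```

```text
knuckles [0.54200353 0.13388187 0.10287189] yaw -7.625520810773094 0.0010232320144591186
pin [0.54923779 0.01823348 0.10329031] -1.0445855080138713 0.5492377906022788 0.006728987838498091
knuckle y 0.03815672445345818 0.05437436222731441 0.08306790056701716 0.09863187494981938
mid 0.06872113139716579 0.06839429970163878
bore [ 0.541557   -0.00333525  0.10287189]
x [0.00944795 0.10294152]
y [-0.0588273  0.0597187]
front/back upper [0.0101717 0.1025173]
--- refine
[ 0.5416788  -0.00284683  0.10283682] -7.62503679012129 0.0010177634404589901 833 [-0.03053998 -0.01496656  0.01428057  0.03122597]
[ 0.54168116 -0.00277355  0.10282998] -7.632627724304894 0.0010685780540053466 839 [-0.03061375 -0.0150396   0.01420666  0.03144669]
[ 0.54168223 -0.00276949  0.10282837] -7.636151710860873 0.0010867639699449101 840 [-0.03061829 -0.01504381  0.01420206  0.03146004]
pin line [-0.00474985 -0.00028927] 394 pin axis at bore x -0.0006512391977133017
back (array([0.82905883, 0.06163599]), np.float64(0.02298901903110454))
+y (array([0.0023195 , 0.05864084]), np.float64(0.00029832473699637814))
front (array([0.01211184, 0.01373325]), np.float64(0.00017068210974114495))
```

>>> {"op": "servo_tool", "data": {"steps": [{"x": -5,"y": 50,"z": 0,"yaw": -5},{"x": -10,"y": 110,"z": -10,"yaw": -10},{"x": -15,"y": 165,"z": -25,"yaw": -15},{"x": -24,"y": 215,"z": -40,"yaw": -15},{"x": -24,"y": 227,"z": -52,"yaw": -15},{"x": -24,"y": 227,"z": -52,"yaw": -15},{"x": -24,"y": 227,"z": -52,"yaw": -15}]}}

```text
time: 2.58
ee_pos: [0.4656, 0.2235, 0.2015]
tcp_rot: [-180.0, -0.0, 75.1]
wrist_force: [0.5, -0.5, 0.4]
opening: 0.0855
```

```bash
python3 - <<'E'
from h import *
im,d,o=snap('wrist','w2'); print(o['time'],o['ee_pos'],o['tcp_rot'],o['q'].round(1),o['qd'].round(1))
P=cloud(cam('wrist',o['ee_pos'],o['tcp_rot']),d); zz=P[...,2]
col=cv2.applyColorMap(np.clip(zz/.045*255,0,255).astype(np.uint8),cv2.COLORMAP_JET)
v=np.hstack([im[...,::-1],col])
cv2.imwrite('pics/w2z.png',cv2.resize(v,(800,300)))
cv2.imwrite('pics/w2c.png',cv2.resize(im[...,::-1],None,fx=1.5,fy=1.5))
E
```

```text
2.575 [0.46562258 0.22351201 0.20148058] [-1.79970425e+02 -3.44315200e-03  7.50826995e+01] [ 25.6  -0.4  -1.2  89.2   0.  130.5] [-0.3 -0.1  0.4 -0.  -0.   0.3]
```

View pics/w2z.png

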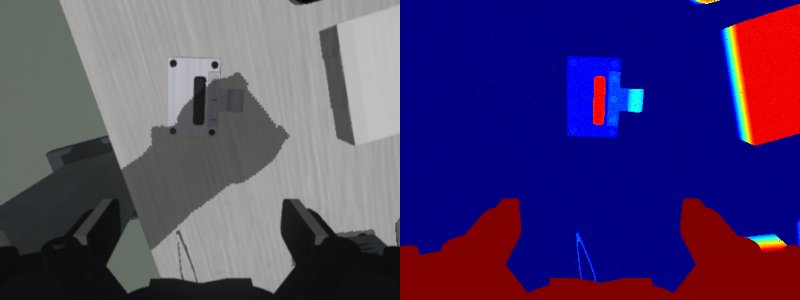

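View pics/w2c.png

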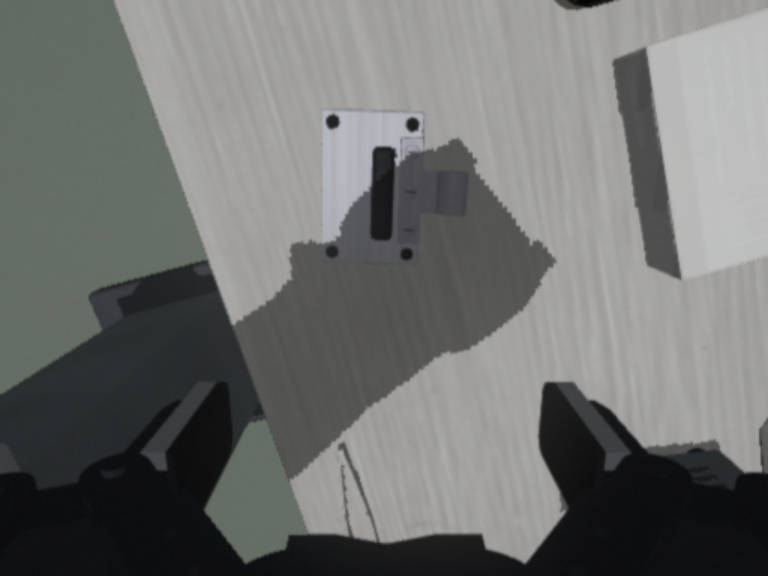

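The leaf is nearly upright in the wrist view: bar at (382,194), plate (322–424, 110–263) and knuckle at (451,193), all at 1.5x.

```bash
cat > leaf.py <<'E'
from h import *
f=np.load('pics/w2.npz'); P=cloud(cam('wrist',f['pos'],f['rot']),f['d'])
sub=P[50:200,190:340].reshape(-1,3)
bar=sub[(sub[:,2]>.036)&(sub[:,2]<.045)]; pl=sub[(sub[:,2]>.0035)&(sub[:,2]<.0115)]; kn=sub[(sub[:,2]>.0125)&(sub[:,2]<.022)]
for n,q in (('bar',bar),('plate',pl)):
    r=cv2.minAreaRect((q[:,:2]*1000).astype(np.float32)); print(n,len(q),np.round(r[0],1),np.round(r[1],1),r[2],'z',np.median(q[:,2]),'med',np.mean(q,0))
r=cv2.minAreaRect((bar[:,:2]*1000).astype(np.float32)); yaw=np.radians(r[2] if r[2]<45 else r[2]-90)
r2=cv2.minAreaRect((pl[:,:2]*1000).astype(np.float32));
M=R.from_euler('z',yaw).as_matrix()
c=np.array([*r[0],0])/1000
k=(kn-c)@M; kk=k[k[:,0]>.025]; print('knuckle rel bar x',np.percentile(kk[:,0],[1,99]),'y',np.percentile(kk[:,1],[1,99]),'ztop',np.percentile(kk[:,2],98))
p=(pl-c)@M; print('plate rel',np.percentile(p[:,0],[.5,99.5]),np.percentile(p[:,1],[.5,99.5])); b=(bar-c)@M; print('bar',np.percentile(b,[1,99],axis=0), 'yaw',np.degrees(yaw))
# depth of table
t=P[...,2][20:60,130:180]; print('table z',np.median(P[60:180,360:400,2]))
E
python3 leaf.py
```

```text
bar 908 [475.  267.8] [49.5 12. ] 73.09916687011719 z 0.03920429664751868 med [0.47523195 0.26857795 0.03908911]
plate 6222 [481.4 265.9] [89.9 86.5] 73.1197738647461 z 0.005868196515283752 med [0.46998928 0.27180899 0.00630192]
knuckle rel bar x [0.0330413  0.04863802] y [-0.01217265  0.0123636 ] ztop 0.01892294774446753
plate rel [-0.0364119   0.03237805] [-0.04419656  0.04448804]
bar [[-0.00577527 -0.0237815   0.03643488]
 [ 0.00582652  0.02405219  0.04101789]] yaw -16.900833129882812
table z -0.0004707980933456313
```

>>> {"op": "servo_tool", "data": {"steps": [{"x": 5,"y": 25,"z": -30,"yaw": -2},{"x": 9.4,"y": 44.3,"z": -60,"yaw": -2},{"x": 9.4,"y": 44.3,"z": -100,"yaw": -2},{"x": 9.4,"y": 44.3,"z": -120,"yaw": -2},{"x": 9.4,"y": 44.3,"z": -120,"yaw": -2},{"x": 9.4,"y": 44.3,"z": -120,"yaw": -2}], "grip": 36}}

```text
time: 3.38
ee_pos: [0.476, 0.2675, 0.0832]
tcp_rot: [179.9, -0.1, 73.0]
wrist_force: [-0.1, 0.4, -0.3]
opening: 0.0362
```

>>> {"op": "servo_tool", "data": {"steps": [{"x": -1,"y": 0.3,"z": -20},{"x": -1,"y": 0.3,"z": -35},{"x": -1,"y": 0.3,"z": -43},{"x": -1,"y": 0.3,"z": -47},{"x": -1,"y": 0.3,"z": -47},{"x": -1,"y": 0.3,"z": -47}]}}

```text
schema error: expected keys x, y, z, yaw
```

>>> {"op": "servo_tool", "data": {"steps": [{"z": 0},{"z": 0},{"z": 0},{"z": 0},{"z": 0},{"z": 0},{"z": 0},{"z": 0}], "grip": 5, "grip_force": 40}}

```text
schema error: expected keys x, y, z, yaw
```

>>> {"op": "servo_tool", "data": {"steps": [{"x": -1,"y": 0.3,"z": -20,"yaw": 0},{"x": -1,"y": 0.3,"z": -35,"yaw": 0},{"x": -1,"y": 0.3,"z": -43,"yaw": 0},{"x": -1,"y": 0.3,"z": -47,"yaw": 0},{"x": -1,"y": 0.3,"z": -47,"yaw": 0},{"x": -1,"y": 0.3,"z": -47,"yaw": 0}]}}

```text
time: 4.12
ee_pos: [0.4752, 0.268, 0.0367]
tcp_rot: [179.9, -0.1, 73.0]
wrist_force: [0.3, -0.1, 0.6]
opening: 0.0359
```

>>> {"op": "servo_tool", "data": {"steps": [{"x": 0,"y": 0,"z": 0,"yaw": 0},{"x": 0,"y": 0,"z": 0,"yaw": 0},{"x": 0,"y": 0,"z": 0,"yaw": 0},{"x": 0,"y": 0,"z": 0,"yaw": 0},{"x": 0,"y": 0,"z": 0,"yaw": 0},{"x": 0,"y": 0,"z": 0,"yaw": 0},{"x": 0,"y": 0,"z": 0,"yaw": 0},{"x": 0,"y": 0,"z": 0,"yaw": 0}], "grip": 5, "grip_force": 40}}

```text
time: 5.12
ee_pos: [0.4756, 0.2681, 0.0372]
tcp_rot: [179.9, -0.2, 73.0]
wrist_force: [1.0, -0.4, 5.4]
opening: 0.0113
```

>>> {"op": "servo_tool", "data": {"steps": [{"x": 0,"y": 0,"z": 8,"yaw": 0},{"x": 0,"y": 0,"z": 25,"yaw": 0},{"x": 0,"y": 0,"z": 50,"yaw": 0},{"x": 0,"y": 0,"z": 80,"yaw": 0},{"x": 0,"y": -10,"z": 110,"yaw": 2},{"x": -5,"y": -30,"z": 125,"yaw": 4},{"x": -15,"y": -60,"z": 128,"yaw": 6},{"x": -25,"y": -100,"z": 128,"yaw": 9.3},{"x": -25,"y": -140,"z": 128,"yaw": 9.3},{"x": -25,"y": -180,"z": 128,"yaw": 9.3},{"x": -25,"y": -220,"z": 128,"yaw": 9.3},{"x": -25,"y": -245,"z": 128,"yaw": 9.3}]}}

```text
time: 6.62
ee_pos: [0.4503, 0.0216, 0.1663]
tcp_rot: [179.8, -0.2, 82.2]
wrist_force: [0.6, -0.3, -1.6]
opening: 0.011
```

>>> {"op": "servo_tool", "data": {"steps": [{"x": 0,"y": -8,"z": 0,"yaw": 0},{"x": 0,"y": -13,"z": 0,"yaw": 0},{"x": 0,"y": -13,"z": 0,"yaw": 0},{"x": 0,"y": -13,"z": 0,"yaw": 0}]}}

```text
time: 7.12
ee_pos: [0.4504, 0.0092, 0.1663]
tcp_rot: [179.8, -0.2, 82.3]
wrist_force: [0.5, 0.2, -1.9]
opening: 0.0113
```

```bash
python3 - <<'E'
from h import *
im,d,o=snap('wrist','w3'); print(o['time'],o['ee_pos'],o['tcp_rot'],o['q'].round(1),o['qd'].round(1),o['opening'],o['wrist_force'])
P=cloud(cam('wrist',o['ee_pos'],o['tcp_rot']),d); zz=P[...,2]
col=cv2.applyColorMap(np.clip((zz-.08)/.1*255,0,255).astype(np.uint8),cv2.COLORMAP_JET)
cv2.imwrite('pics/w3z.png',cv2.resize(col,(768,576),interpolation=0))
cv2.imwrite('pics/w3c.png',cv2.resize(im[...,::-1],None,fx=1.5,fy=1.5))
E
```

```text
7.125 [0.45035443 0.00917734 0.16629816] [ 1.79830614e+02 -1.73480089e-01  8.22949218e+01] [  1.1  -9.7 -13.8  85.8   0.1  98.8] [ 0.  -0.1 -0.1 -0.1 -0.1 -0.1] 0.011306517324874593 [ 0.46806367  0.21524324 -1.85373841]
```

View pics/w3c.png

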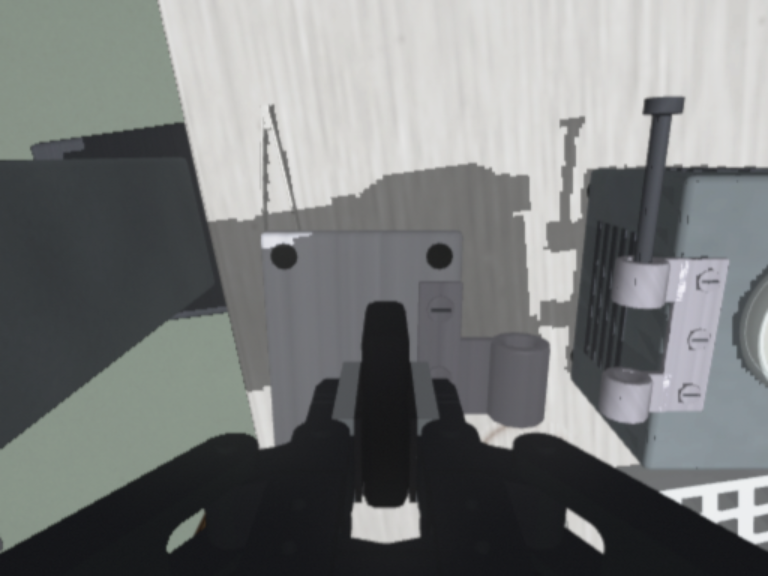

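View pics/w3z.png

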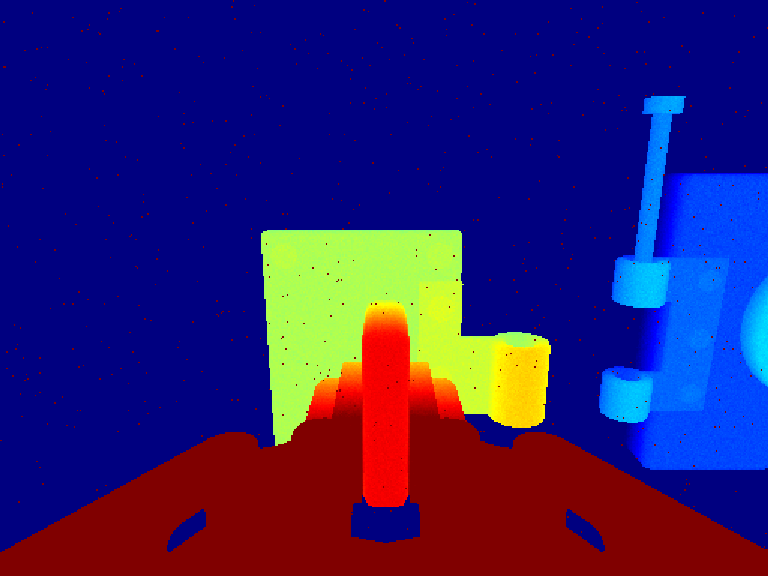

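The wrist view (1.5x) shows the leaf held by its bar, its knuckle at (520,378), and the stand's knuckles at (640,282) and (627,394). I'll fit both in this one image.

```bash
cat > fit.py <<'E'
import sys
from h import *
from scipy.optimize import least_squares
def cyl(Q,x0,yaw,z0,r,n=3,tilt=False):
    # axis: through (p0,p1) at y=mean ; slopes
    ym=np.median(Q[:,1])
    def res(p,Q):
        a=np.array([np.tan(-p[1]),1,p[3] if tilt else 0]); a/=np.linalg.norm(a)
        w=Q-np.array([p[0],ym,p[2]]); return np.linalg.norm(w-np.outer(w@a,a),axis=1)-r
    p=[x0,yaw,z0]+([0.] if tilt else [])
    for _ in range(n):
        s=least_squares(res,p,args=(Q,),loss='soft_l1',f_scale=.0004); p=s.x; Q=Q[abs(res(p,Q))<.0015]
    return p,ym,Q,np.std(res(p,Q))
def analyse(name,zoff,sbox,lbox):
    f=np.load(f'pics/{name}.npz'); pos=f['pos']; P=cloud(cam('wrist',pos,f['rot']),f['d'])
    # leaf: plate plane
    L=P[lbox[1]:lbox[3],lbox[0]:lbox[2]].reshape(-1,3)
    z0=zoff
    pl=L[abs(L[:,2]-z0)<.003]
    for _ in range(3):
        A=np.c_[pl[:,:2]-pos[:2],np.ones(len(pl))]; c=np.linalg.lstsq(A,pl[:,2],rcond=None)[0]; r=pl[:,2]-A@c; pl=pl[abs(r)<.0012]
    print('plate slope deg x,y',np.degrees(c[:2]).round(2),'top z at tcp',c[2].round(4),len(pl))
    return P,pos
if __name__=='__main__':
    f=np.load('pics/w3.npz'); pos=f['pos']; P=cloud(cam('wrist',pos,f['rot']),f['d'])
    P,pos=analyse('w3',.1372,None,(175,155,310,290))
    kn=P[232:283,330:364].reshape(-1,3); kn=kn[(kn[:,2]>.13)&(kn[:,2]<.155)]
    p,ym,Q,s=cyl(kn,.492,np.radians(-7.6),.14,.009,tilt=True); print('leaf kn',p[0],np.degrees(p[1]),p[2],'tilt',np.degrees(p[3]),'ym',ym,s,len(Q))
    M=R.from_euler('z',p[1]).as_matrix(); y=np.percentile((Q@M)[:,1],[.5,99.5]); ly=y.mean(); print('ylen',np.diff(y))
    # true y extent
    lb=np.array([p[0]+np.tan(-p[1])*0,ym,p[2]]); q=lb@M; q[1]=ly; 
    LB=M@q; LB[2]=p[2]; print('leaf bore',LB.round(4))
    S=P[165:285,395:455].reshape(-1,3); S=S[(S[:,2]>.1035)&(S[:,2]<.116)&(S[:,0]<.556)]
    ps,ysm,Qs,ss=cyl(S,.541,np.radians(-7.6),.1035,.009); print('stand kn',ps[0],np.degrees(ps[1]),ps[2],ysm,ss,len(Qs))
    M=R.from_euler('z',ps[1]).as_matrix(); t=Qs@M; y=np.sort(t[:,1]); h=np.diff(y); 
    # exclude pin: pin points have radius 3, dropped
    g=np.argmax(h); e=[y[1],y[g],y[g+1],y[-2]]; print('edges',np.array(e)-e[0])
    q=np.array([ps[0],ysm,ps[2]])@M; q[1]=(e[1]+e[2])/2; SB=M@q; print('stand bore',SB.round(4),'alt by outer',(e[0]+e[3])/2-(e[1]+e[2])/2)
E
python3 fit.py
```

```text
plate slope deg x,y [ 2.27 -1.39] top z at tcp 0.1362 7703
leaf kn 0.4904227813900571 -7.412494245872683 0.13811693899953212 tilt -0.36053520833756647 ym 0.004508345722447904 0.0005259087776634538 1677
ylen [0.02427965]
leaf bore [0.4903 0.0039 0.1381]
stand kn 0.5439985404632179 -7.638742405863858 0.10287189869595889 0.013276912840207274 0.0005738989085527193 1854
edges [0.         0.01651974 0.04486098 0.0611953 ]
stand bore [ 0.5418 -0.0033  0.1029] alt by outer -9.271698459842326e-05
```

>>> {"op": "servo_tool", "data": {"steps": [{"x": 0,"y": 0,"z": -10,"yaw": 0},{"x": 6,"y": -1,"z": -22,"yaw": -0.2},{"x": 15,"y": -2,"z": -31,"yaw": -0.2},{"x": 24,"y": -3.2,"z": -35.2,"yaw": -0.2},{"x": 28,"y": -3.9,"z": -35.2,"yaw": -0.2},{"x": 28,"y": -3.9,"z": -35.2,"yaw": -0.2},{"x": 28,"y": -3.9,"z": -35.2,"yaw": -0.2},{"x": 28,"y": -3.9,"z": -35.2,"yaw": -0.2}]}}

```text
time: 8.18
ee_pos: [0.4783, 0.0053, 0.1314]
tcp_rot: [179.8, -0.2, 82.1]
wrist_force: [-0.9, 0.2, -1.5]
opening: 0.0113
```

```bash
python3 - <<'E'
from h import *
im,d,o=snap('wrist','w4'); print(o['time'],o['ee_pos'],o['tcp_rot'],o['opening'],o['wrist_force'])
P=cloud(cam('wrist',o['ee_pos'],o['tcp_rot']),d); zz=P[...,2]
col=cv2.applyColorMap(np.clip((zz-.08)/.05*255,0,255).astype(np.uint8),cv2.COLORMAP_JET)
v=np.hstack([im[120:300,270:450,::-1],col[120:300,270:450]]); cv2.imwrite('pics/w4c.png',cv2.resize(v,None,fx=2.2,fy=2.2,interpolation=0))
E
```

```text
8.175 [0.47829213 0.00529277 0.13136495] [ 1.79808135e+02 -1.75705906e-01  8.20994296e+01] 0.011260122465948772 [-0.87336475  0.2085327  -1.48068791]
```

View pics/w4c.png

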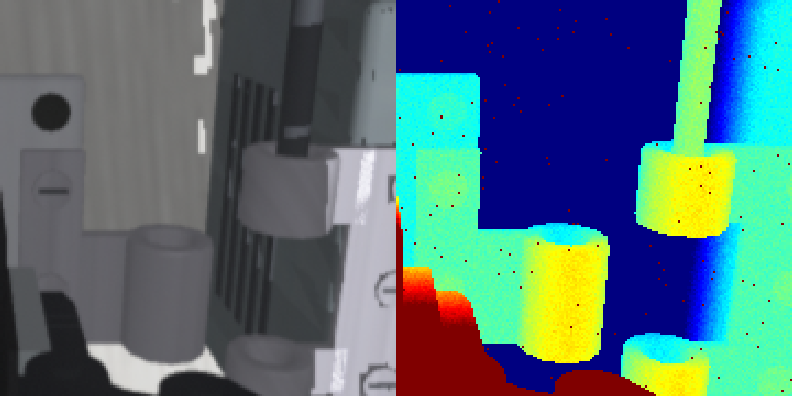

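Leaf knuckle at about (346,253), +y stand knuckle at (401,206), −y one partly hidden at (392,283); no contact yet. Re-measuring in this view.

```bash
cat > fit2.py <<'E'
from fit import *
def go(name,lb,sb,x0l,x0s,xmaxs,zl,zs=.1035):
    f=np.load(f'pics/{name}.npz'); P=cloud(cam('wrist',f['pos'],f['rot']),f['d'])
    out=[]
    for n,b,x0,xm in (('leaf',lb,x0l,9),('stand',sb,x0s,xmaxs)):
        Q=P[b[1]:b[3],b[0]:b[2]].reshape(-1,3); Q=Q[(Q[:,2]>zl)&(Q[:,2]<.1175)&(Q[:,0]<xm)]
        p,ym,Q,s=cyl(Q,x0,np.radians(-7.6),zs,.009)
        M=R.from_euler('z',np.radians(-7.64)).as_matrix(); t=Q@M; e=np.percentile(t[:,1],[.7,99.3])
        ax=np.array([p[0],ym,p[2]])@M
        print(n,'yaw',np.degrees(p[1]).round(2),'x_s',ax[0].round(4),'z',p[2].round(4),'y_s edges',e.round(4),'n',len(Q),'res',s.round(5)); out.append((ax[0],e,p[2]))
    return out
if __name__=='__main__':
    (xl,el,z1),(xs,es,z2)=go('w4',(325,218,368,288),(380,183,425,232),.518,.545,.556,.107)
    print('dx_s',xs-xl,'dy_s',es[0]-14.5e-3-el[1]+12.5e-3,'dy alt',es.mean()-.0225-el.mean(),'dz',z2-z1)
E
python3 fit2.py
```

```text
leaf yaw -8.36 x_s 0.5137 z 0.1032 y_s edges [0.0563 0.081 ] n 1825 res 0.00051
stand yaw -7.86 x_s 0.5372 z 0.1029 y_s edges [0.0833 0.0992] n 1281 res 0.00055
dx_s 0.023507909801963822 dy_s 0.0003574169179334681 dy alt 0.00010808039237319989 dz -0.0003183360029112986
```

>>> {"op": "servo_tool", "data": {"steps": [{"x": 3,"y": -0.4,"z": -0.2,"yaw": 0.2},{"x": 6,"y": -0.8,"z": -0.2,"yaw": 0.2},{"x": 9,"y": -1.2,"z": -0.2,"yaw": 0.2},{"x": 11,"y": -1.4,"z": -0.2,"yaw": 0.2},{"x": 13,"y": -1.7,"z": -0.2,"yaw": 0.2},{"x": 13,"y": -1.7,"z": -0.2,"yaw": 0.2}]}}

```text
time: 8.98
ee_pos: [0.4914, 0.0036, 0.1311]
tcp_rot: [179.8, -0.2, 82.3]
wrist_force: [0.2, -0.1, -1.2]
opening: 0.0113
```

>>> {"op": "servo_tool", "data": {"steps": [{"x": 2,"y": -0.3,"z": 0,"yaw": 0},{"x": 4,"y": -0.5,"z": 0,"yaw": 0},{"x": 6,"y": -0.8,"z": 0,"yaw": 0},{"x": 8,"y": -1,"z": 0,"yaw": 0},{"x": 9,"y": -1.2,"z": 0,"yaw": 0},{"x": 9,"y": -1.2,"z": 0,"yaw": 0},{"x": 9,"y": -1.2,"z": 0,"yaw": 0}]}}

```text
time: 9.85
ee_pos: [0.5003, 0.0024, 0.1311]
tcp_rot: [179.8, -0.2, 82.3]
wrist_force: [-0.2, 0.7, -2.2]
opening: 0.0115
```

```bash
python3 - <<'E'
from h import *
im,d,o=snap('wrist','w5'); print(o['time'],o['ee_pos'],o['tcp_rot'],o['opening'],o['wrist_force'],o['torque'])
P=cloud(cam('wrist',o['ee_pos'],o['tcp_rot']),d); zz=P[...,2]
col=cv2.applyColorMap(np.clip((zz-.08)/.05*255,0,255).astype(np.uint8),cv2.COLORMAP_JET)
v=np.hstack([im[120:300,270:450,::-1],col[120:300,270:450]]); cv2.imwrite('pics/w5c.png',cv2.resize(v,None,fx=2.2,fy=2.2,interpolation=0))
E
```

```text
9.85 [0.5003493  0.00238051 0.13105188] [ 1.79818323e+02 -1.75135534e-01  8.23004787e+01] 0.011495450343686747 [-0.16079793  0.7020804  -2.21737379] [-0.03187672  0.009876   -0.00205421]
```

View pics/w5c.png

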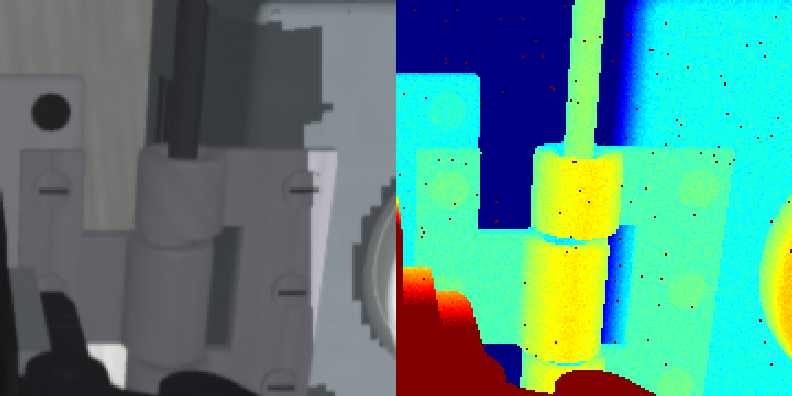

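The leaf knuckle (168,300 in the crop) now sits between the stand knuckles, in line with the +y one (182,193). Forces show only the leaf's weight.

```bash
python3 - <<'E'
from fit2 import *
(xl,el,z1),(xs,es,z2)=go('w5',(325,230,368,284),(330,183,374,227),.541,.545,.556,.107)
print('dx_s',xs-xl,'dy_s',es[0]-14.5e-3-el[1]+12.5e-3,'dy alt',es.mean()-.0225-el.mean(),'dz',z2-z1)
f=np.load('pics/w5.npz'); analyse('w5',.1010,None,(175,140,310,290))
E
```

```text
leaf yaw -7.46 x_s 0.536 z 0.1029 y_s edges [0.0565 0.0811] n 1781 res 0.00052
stand yaw -7.6 x_s 0.5373 z 0.1029 y_s edges [0.0838 0.0992] n 1263 res 0.00052
dx_s 0.0013402806589180027 dy_s 0.0007083394796831184 dy alt 0.00016153024054316178 dz 1.8947142197439648e-05
plate slope deg x,y [ 1.97 -1.32] top z at tcp 0.1007 8704
```

>>> {"op": "servo_tool", "data": {"steps": [{"x": 0.7,"y": 0,"z": 0,"yaw": 0},{"x": 1.3,"y": 0.1,"z": 0,"yaw": 0},{"x": 1.3,"y": 0.1,"z": 0,"yaw": 0},{"x": 1.3,"y": 0.1,"z": 0,"yaw": 0},{"x": 1.3,"y": 0.1,"z": 0,"yaw": 0},{"x": 1.3,"y": 0.1,"z": 0,"yaw": 0}]}}

```text
time: 10.65
ee_pos: [0.5016, 0.0025, 0.1311]
tcp_rot: [179.8, -0.2, 82.3]
wrist_force: [0.6, -0.0, -1.7]
opening: 0.0112
```

```bash
python3 - <<'E'
from fit2 import *
im,d,o=snap('wrist','w6'); print(o['time'],o['ee_pos'],o['opening'],o['wrist_force'],o['torque'],o['qd'].round(2))
(xl,el,z1),(xs,es,z2)=go('w6',(325,230,368,284),(325,183,371,227),.541,.545,.556,.107)
print('dx_s',xs-xl,'dy_s',es[0]-14.5e-3-el[1]+12.5e-3,'dy alt',es.mean()-.0225-el.mean(),'dz',z2-z1)
E
```

```text
10.65 [0.50160849 0.00248565 0.13106485] 0.011208294542995836 [ 0.56276108 -0.03156661 -1.73494089] [ 0.05409882  0.0531572  -0.01437432] [ 0.04 -0.07 -0.08 -0.04  0.08 -0.11]
leaf yaw -7.51 x_s 0.5372 z 0.1029 y_s edges [0.0568 0.0813] n 1782 res 0.00051
stand yaw -7.58 x_s 0.5373 z 0.1028 y_s edges [0.0839 0.0991] n 1232 res 0.00052
dx_s 0.00012270610310849417 dy_s 0.0005859320365476268 dy alt -5.3082454681399605e-05 dz -3.091854924351656e-05
```

Aligned to within about 0.6 mm, yaw within about 0.1°, with no contact load. Handing in.

```bash
python3 -c "
from workcell import *
print(job_done())"
```

```text
the job is handed in; nothing more can be done
None
```

I picked up the single-knuckle leaf by its bar, lifted it, and brought its knuckle level from the front into the gap between the stand's knuckles. I handed the job in at about 10.7 s, still holding it; no verdict was reported.

My last checks, all from the wrist camera just before handing in:

| Check | Measured | Limit |
|---|---|---|
| Bore offset along stand x | 0.1 mm | 4 mm in total |
| Bore offset along the hinge | 0 to 0.6 mm (two estimates that differ slightly) | 4 mm in total |
| Bore offset in height | 0.0 mm | 4 mm in total |
| Hinge line angle | about 0.1° | about 5° |
| Plate tilt | about 2° and 1.3° (measured 1.3 mm before the final position) | about 7.4° |

- **Forces:** the wrist sensor showed only the leaf's weight (about −1.7 N vertical, under 0.6 N sideways), so there was no sign of it pressing on the stand. The grip was set to 40 N and stayed at 11 mm on the bar.
- **Height bias:** the camera read both bores at about 102.9 mm instead of 103.5 mm, but the same for both, so their relative fit is unaffected.
- **While closing on the bar:** I saw a 5 N vertical force, which went away on lifting.
- **Other objects:** I kept clear of the two-knuckle leaf, dish, bottle and forceps, but did not re-measure their positions at the end.

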